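# Load the mixer mill, guard it, zero its counter and start it

## Task

Stand the red-capped vial upright in the well of the mixer mill without dropping it, then slide the clear guard fully shut over it and turn the black counter knob back to its zero stop. Only then start the mill: twist the green spring-return knob clockwise to its stop, hold it there for about a second, and let go so that it springs back. Leave the white-capped and the black-capped vial where they stand.

Things in the scene. Friction and masses are not known exactly. Their poses are not given: they have to be found in the camera images.
- mill: the mixer mill: a fixed bench unit 200 x 280 x 45 mm (x, y, z), blue base and white flat deck, 45 mm above the worktop. Origin at the centre of its underside; z up. In its own frame the well is at x +55, y -65 mm, the green start knob at x -50, y -70 mm, the black counter knob at x -50, y +70 mm; the guard slides along its y axis. Its yaw varies by 0.3 rad either way
- well (a point): centre of the flat floor of the round well in the mill's deck: 31 mm in diameter with a 3 mm bevelled mouth, 18 mm deep (deck 18 mm above this point), steel ring round its mouth. Axes as the mill's
- guard (a joint): position of the sliding guard in m: 0 = fully shut, centred over the well (end stop); up to 0.115 = fully open, towards the mill's +y. It starts open, at 0.095 to 0.115. Friction about 1.2 N, no spring
- guard_handle (a point): centre of the top of the guard's yellow fin handle. The guard is a clear tunnel with yellow trim, 66 mm (mill's x) x 60 mm (mill's y), open at both y ends, its roof's top 42 mm above the deck, inside 38 mm high; on a 3 mm pad on the roof stands the fin, 38 mm long along the mill's x, 11 mm thick along the mill's y, 23 mm tall; this point is 68 mm above the deck. Moves with the guard
- counter (a joint): angle of the black counter knob in rad: 0 = its zero stop (pointer at the red tick, along the mill's +x), growing clockwise seen from above, to 1.5. It starts at 0.6 to 1.3. Friction 0.03 N m; stays where it is left
- counter_top (a point): centre of the top of the black counter knob, on its vertical axis, 35 mm above the deck. The knob has a bar grip 38 mm long, 14 mm thick and 26 mm tall on a disc 43 mm in diameter; the bar lies along this point's x axis, which turns with the knob (white pointer line at the +x end)
- start (a joint): angle of the green start knob in rad: 0 = rest (bar along the mill's x), growing clockwise seen from above, to its stop at 1.0. A spring turns it back: 0.045 N m at rest, 0.195 N m at the stop
- start_top (a point): centre of the top of the green start knob, on its vertical axis, 35 mm above the deck; bar grip as on the counter knob (38 x 14 x 26 mm), along this point's x axis, which turns with the knob (white pointer line at the +x end). The bar needs 41 mm of free width to spring back between open fingers
- red_vial: the red-capped clear glass vial with a cream filling, 22 mm in diameter, 46 mm tall, the red cap taking the upper 12 mm; about 20 g, standing loose on the worktop. Origin at the centre of its underside, z up. In the well 28 mm of it stand above the deck
- white_vial: white-capped clear vial, 24 mm in diameter, 56 mm tall, standing loose; to be left alone. Origin at the centre of its underside
- black_vial: black-capped clear vial, 18 mm in diameter, 40 mm tall, standing loose; to be left alone. Origin at the centre of its underside
Mind the look-alikes: they are no part of the job. Leave any blue look-alike of the red_vial alone.

How it is judged:
On the way, in this order (a step that is already met when the one before it is completed fails the run):
1. the red-capped vial stands upright on the floor of the well, let go (horizontal distance between red_vial and well below 0.008 m and z of red_vial in the frame of well below 0.005 m and angle between red_vial's own z axis and vertical below 0.2 rad and contact force between red_vial and the fingers below 0.1 N), for 0.2 s.
2. the guard is fully shut over it (horizontal distance between red_vial and well below 0.008 m and z of red_vial in the frame of well below 0.005 m and angle between red_vial's own z axis and vertical below 0.2 rad and value of joint guard below 0.006 m), for 0.2 s.
3. the counter is back at its zero stop (all of step 2 and value of joint counter below 0.08 rad), for 0.2 s.
4. the start knob is held at its stop (value of joint start above 0.93 rad and value of joint guard below 0.006 m and value of joint counter below 0.08 rad), for 0.6 s.
5. the start knob is let go and has sprung back (value of joint start below 0.08 rad and contact force between start and the fingers below 0.1 N), for 0.2 s.
At the end, for the whole second after the job is handed in: Red-capped vial still and upright (0.2 rad) on the well floor (8 mm of centre, 5 mm of floor), guard shut within 6 mm, counter within 0.08 rad of zero; start knob, once held 0.6 s within 0.07 rad of its stop, let go and back within 0.08 rad of rest (all of step 3 and value of joint start below 0.08 rad and contact force between red_vial and the fingers below 0.1 N and linear speed of red_vial below 0.02 m/s); the robot touches nothing.
It fails at once if the start knob is twisted (over 0.4 rad) while the guard is open (over 12 mm) or the counter is not at zero (over 0.15 rad) (value of joint start above 0.4 rad and (value of joint guard above 0.012 m or value of joint counter above 0.15 rad)).
It fails at once if the red-capped vial is tipped by more than 0.6 rad (angle between red_vial's own z axis and vertical above 0.6 rad).
It fails at once if the red-capped vial is dropped (falls free at over 0.7 m/s) (contact force between red_vial and the fingers below 0.05 N and linear speed of red_vial above 0.7 m/s).
It fails at once if the white-capped vial is moved by more than 20 mm (distance of white_vial from where it was at the start of the episode above 0.02 m).
It fails at once if the black-capped vial is moved by more than 20 mm (distance of black_vial from where it was at the start of the episode above 0.02 m).
It also fails if it takes over 72 s, if anything falls off the work surface, if the arm or the gripper's body presses on something with over 40 N, if the wrist force passes 120 N, or if a joint passes its speed limit or range.

## Robot

A 6-joint arm with a two-finger parallel gripper is mounted at the origin on a cart in front of the work surface, level with it; the furniture and walls round the work are solid. World frame = base frame: x ahead of the robot, y to its left, z up, the work surface at z = 0. Lengths are in m, angles in rad, forces in N, time in s.
With the tool pointing down it reaches from about 0.35 to 0.775 m from the base axis. Payload 5.5 kg.
Tool frame: the origin (TCP) lies midway between the tips of the shut fingers; the grasp point (between the pads) lies 19 mm behind it; y points along the fingers, x is the direction in which the jaws open and shut, and the axes are right-handed (so a half turn about y gives the same grasp; the last joint's range is limited). The gripper opens to 85 mm and grips with 20 to 120 N. Pads are 22 mm wide; open, the fingers measure 114 mm over their backs; the gripper's body (76 mm by 85 mm) begins 54 mm behind the grasp point. The pads swing forward as they close: fully open they stand 13 mm farther back than shut.
Start: joints at [-1.243, 0.313, 0.046, 1.304, 0, 1.431], TCP at [0.259, -0.513, 0.231] pointing down, gripper open.
Joint ranges: [-2.76, 2.76], [-0.86, 1.69], [-1.03, 1.26], [-2.2, 2.34], [-1.47, 1.5], [-3.14, 3.14]. Speed limits (rad/s): [2.57, 2.57, 3.14, 3.14, 3.14, 3.14].

## Interface

Orientations are given as [roll, pitch, yaw] about the fixed x, y, z axes, in that order (R = Rz(yaw) Ry(pitch) Rx(roll)).
In Python, from rig import read_state, get_image, get_calibration, job, models gives the robot as it stands.
- The arm moves only by the tool step_arm, never from a script. Its argument "moves" is a list of rows, each a list of 3 entries, a list of its own where there are three numbers: the gripper command: -1 is fully open, 1 is shut, values between are in proportion, then the shift along the world's x, y, z in mm, then the turn, a rotation vector about the world's x, y, z in rad. A call has 1 to 20 rows; each row shifts and turns the commanded pose from where the row before left it; what a row does not reach is not made up. A row lasts 1/8 s, in which the tool goes at most 62.5 mm and 10.7 degrees, less where a joint would pass 70% of its speed; a pose out of reach is approached as far as the arm can. A call with a gripper value outside its range is refused whole. The fingers move at their own pace and stop on an object; the grip force is fixed at half the most. Time passes only in rows, so rows that do not move let the fingers close. It gives the time, the measured TCP pose, the force and the opening at its end, in the units of the state.
- read_state(): the state, without advancing time (a new reading comes with each control period).
- get_image(name): name is "scene" or "top" or "wrist"; returns the picture (384x512x3 uint8, red, green, blue); there is no depth.
- get_calibration(name): a dict with "mtx" (3x3 intrinsics, pixels), "view" (4x4, takes a point from world to camera coordinates); the wrist camera has in their place "T_tool_cam" (4x4, takes a point from camera to tool coordinates, whose origin is the TCP and whose axes are the tool frame's). Camera axes: x right, y up, looking along -z (the intrinsics and any distortion apply to the point x, -y, -z); pixel columns grow to the right and rows downward; lengths in m; the calibration is good to about 2 mm. A picture is of the moment at which its call begins: read the wrist's pose just before it. get_calibration takes no time and is no camera call.
- job.sign_off(): hands the job in, once; it reports no verdict.
Trained networks look in the newest picture that a camera, given by its name, has taken for a name from the list of things; names that differ only in an ending like _2 or _b are one class to them, and where a whole thing is asked for, a point or a joint stands for the part that bears it (a point fixed in the world has none). Each returns a list of dicts, best first, with "conf" (0 to 1); they miss things now and then, are a little off and sometimes report something else, mostly with a low value. They report only what shows in the picture. A call takes as long as a camera call. They do not tell look-alikes from the thing itself.
- models.boxes_of(camera, target): "rect" ([left, top, width, height] in pixels, round what is visible of it).
The state is a dict: "time": time; "q": joint angles; "joint_vel": joint speeds; "joint_torque": joint torques, N m; "position": TCP position; "ee_rot": TCP orientation; "contact_force": force on the tool from outside, world axes, zero at the start; "ft_torque": the same for the moment, N m; "width": finger opening in m.
Only numpy, scipy, OpenCV 4.12 (cv2) and the standard library are available. Lean on these libraries where they do the work, as an engineer would, in place of code of your own. Each camera call takes 0.05 s, during which the arm holds its last target.

## Working session

There is one attempt and no reset: what is moved stays moved. The work goes in short steps, Python scripts to look and compute and a tool call to move; the robot and the scene stay as the last step left them, time stands still between calls to the robot, and variables do not carry over. Pictures are saved under pics/ and viewed, and the job is handed in when it is done.

Besides the shell and the picture viewer there is one more tool, called after "Request:" as name(argument=value, ...) on one line, values as JSON. step_arm: Moves the arm, as the interface text tells. Its arguments: {"type":"object","properties":{"moves":{"type":"array"}},"required":["moves"]}

```bash
ls; mkdir -p pics; python3 - <<'E'
from rig import *
import cv2,numpy as np
print(read_state())
for n in ["scene","top","wrist"]:
    im=get_image(n); cv2.imwrite(f"pics/{n}0.png",cv2.cvtColor(im,cv2.COLOR_RGB2BGR))
    c=get_calibration(n); print(n,{k:np.round(np.array(v),4).tolist() if not isinstance(v,str) else v for k,v in c.items()})
    for t in ["mill","red_vial","white_vial","black_vial","guard_handle","counter_top","start_top"]:
        print(t,[(round(d["conf"],2),np.round(d["rect"]).tolist()) for d in models.boxes_of(n,t)][:4])
E
```

```text
pics
{'time': 0.0, 'q': array([-1.24260234e+00,  3.14043386e-01,  4.49627442e-02,  1.30359443e+00,
       -9.66783211e-06,  1.43121142e+00]), 'joint_vel': array([ 0.00258167, -0.0011118 ,  0.00124954,  0.00165161,  0.00169612,
       -0.00043834]), 'joint_torque': array([ 8.19810484e-04, -4.80626929e+01,  2.98533314e+01,  1.93228171e-02,
       -3.29172180e-04, -6.63966716e-06]), 'position': array([ 0.25909854, -0.51273635,  0.23037778]), 'ee_rot': array([-1.57054451,  0.00186182, -1.10301719]), 'contact_force': array([ 0.53957389,  0.0999781 , -0.98744357]), 'ft_torque': array([ 0.02053777, -0.02045489, -0.06150147]), 'width': 0.08532127947358406}
scene {'mtx': [[429.7985, 0.0, 249.9258], [0.0, 429.7985, 194.1533], [0.0, 0.0, 1.0]], 'view': [[-0.6197, -0.7847, -0.0178, 0.4107], [0.5909, -0.4813, 0.6474, -0.2653], [-0.5165, 0.3907, 0.7619, -0.8389], [0.0, 0.0, 0.0, 1.0]]}
mill [(0.65, [197.0, 134.0, 135.0, 96.0])]
red_vial [(0.69, [233.0, 283.0, 16.0, 20.0]), (0.65, [182.0, 264.0, 13.0, 18.0]), (0.63, [212.0, 269.0, 8.0, 18.0])]
white_vial [(0.56, [147.0, 264.0, 16.0, 21.0])]
black_v
[... 502 characters left out ...]
.6, [181.0, 250.0, 10.0, 11.0]), (0.45, [211.0, 260.0, 12.0, 10.0])]
white_vial [(0.47, [134.0, 211.0, 15.0, 12.0])]
black_vial [(0.37, [311.0, 194.0, 20.0, 19.0])]
guard_handle [(0.77, [264.0, 128.0, 30.0, 39.0]), (0.26, [313.0, 189.0, 20.0, 24.0])]
counter_top [(0.65, [248.0, 181.0, 23.0, 24.0]), (0.4, [226.0, 130.0, 130.0, 98.0])]
start_top [(0.56, [310.0, 189.0, 21.0, 22.0])]
wrist {'mtx': [[326.6503, 0.0, 249.8088], [0.0, 326.6503, 185.403], [0.0, 0.0, 1.0]], 'T_tool_cam': [[1.0, 0.0001, 0.0002, 0.0001], [0.0001, 0.2941, -0.9558, -0.1431], [-0.0002, 0.9558, 0.2941, 0.0753], [0.0, 0.0, 0.0, 1.0]]}
mill []
red_vial []
white_vial []
black_vial []
guard_handle []
counter_top []
start_top []
```

```bash
python3 - <<'E'
import cv2,numpy as np
t=cv2.imread("pics/top0.png")[110:290,110:370]; s=cv2.imread("pics/scene0.png")[120:310,130:350]
cv2.imwrite("pics/topz.png",cv2.resize(t,None,fx=3,fy=3,interpolation=2)); cv2.imwrite("pics/scenez.png",cv2.resize(s,None,fx=3,fy=3,interpolation=2))
E
```

```text
(no output)
```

View pics/topz.png

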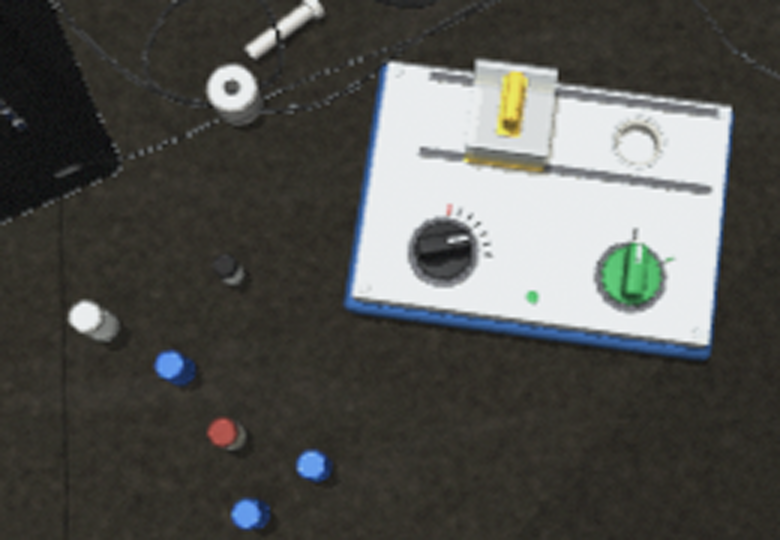

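View pics/scenez.png

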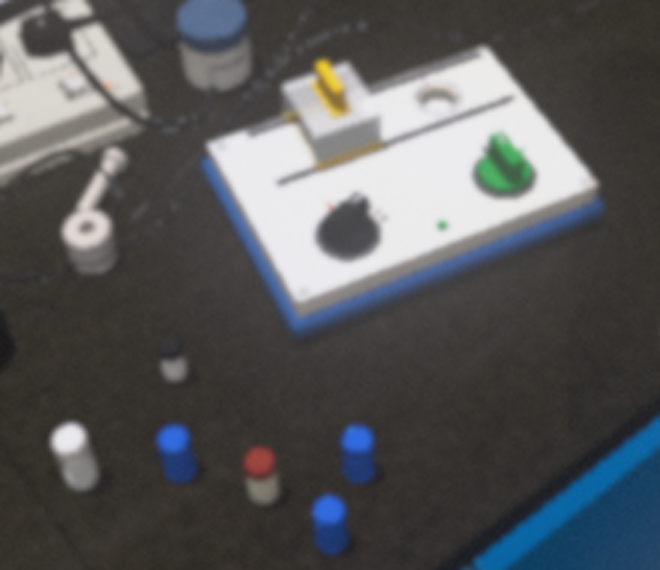

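View pics/top0.png

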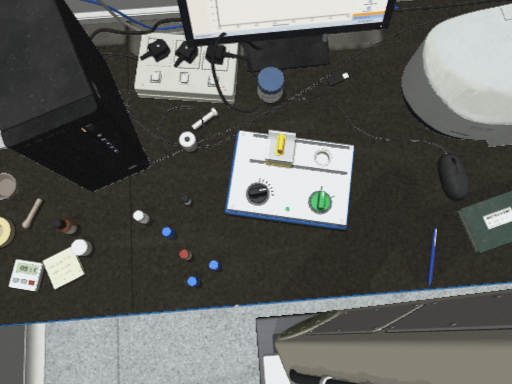

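```bash
cat > h.py <<'E'
import numpy as np,cv2
from rig import *
from scipy.spatial.transform import Rotation as R
def cam(n,state=None):
    c=get_calibration(n); K=np.array(c["mtx"])
    if n!="wrist": V=np.array(c["view"])
    else:
        T=np.eye(4);T[:3,:3]=R.from_euler("xyz",state["ee_rot"]).as_matrix();T[:3,3]=state["position"]
        V=np.linalg.inv(T@np.array(c["T_tool_cam"]))
    return K,V
def ray(kv,px):
    K,V=kv; d=np.linalg.inv(K)@np.array([px[0],px[1],1.]); d=np.array([d[0],-d[1],-d[2]])
    Rm=V[:3,:3]; return -Rm.T@V[:3,3], Rm.T@d
def onz(kv,px,z):
    o,d=ray(kv,px); return o+d*(z-o[2])/d[2]
def proj(kv,p):
    K,V=kv; p=V[:3,:3]@np.array(p)+V[:3,3]; q=K@np.array([p[0],-p[1],-p[2]]); return q[:2]/q[2]
def tri(obs):
    A=np.zeros((3,3));b=np.zeros(3)
    for kv,px in obs:
        o,d=ray(kv,px);d/=np.linalg.norm(d);M=np.eye(3)-np.outer(d,d);A+=M;b+=M@o
    return np.linalg.solve(A,b)
def snap(n,fn):
    st=read_state(); im=get_image(n); cv2.imwrite(f"pics/{fn}.png",cv2.cvtColor(im,cv2.COLOR_RGB2BGR)); return st,im
E
python3 - <<'E'
from h import *
t=cam("top");s=cam("scene")
T=lambda x,y:(x/3+110-.33,y/3+110-.33); S=lambda x,y:(x/3+130-.33,y/3+120-.33)
C=[onz(t,T(*p),.045) for p in [(387,62),(732,107),(710,345),(352,297)]]
for c in C: print(c.round(4))
print("centre",np.mean(C,0).round(4)); 
for a,b in [(0,1),(3,2),(1,2),(0,3)]: print(np.linalg.norm(C[a]-C[b]).round(4), np.arctan2(*(C[a]-C[b])[[1,0]]).round(4))
C2=[onz(s,S(*p),.045) for p in [(208,148),(487,47),(597,188),(300,303)]]
for c in C2: print(c.round(4))
print("centre scene",np.mean(C2,0).round(4))
for nm,pt,ps,z in [("redtop",(223,432),(260,460),.046),("well",(637,141),(438,98),.045),("counter",(444,248),(348,205),.08),("start",(634,266),(505,150),.08),("handle",(512,92),(330,72),.113),("white",(85,316),(70,438),.056),("black",(228,265),(171,350),.04),("b1",(170,364),(174,438),.046),("b2",(312,464),(358,438),.046),("b3",(247,513),(330,510),.046)]:
    print(nm,onz(t,T(*pt),z).round(4),onz(s,S(*ps),z).round(4),tri([(t,T(*pt)),(s,S(*ps))]).round(4))
E
```

```text
[0.6505 0.174  0.045 ]
[ 0.5929 -0.0859  0.045 ]
[ 0.4126 -0.0463  0.045 ]
[0.4696 0.2131 0.045 ]
centre [0.5314 0.0637 0.045 ]
0.2663 1.3524
0.2656 1.3542
0.1846 -0.2164
0.1851 -0.2129
[0.6468 0.1733 0.045 ]
[ 0.5927 -0.0886  0.045 ]
[ 0.4117 -0.0443  0.045 ]
[0.4695 0.2096 0.045 ]
centre scene [0.5302 0.0625 0.045 ]
redtop [0.3783 0.3126 0.046 ] [0.3789 0.3106 0.046 ] [0.3778 0.3118 0.0489]
well [ 0.5719 -0.0106  0.045 ] [ 0.571  -0.0129  0.045 ] [ 0.5706 -0.011   0.0467]
counter [0.4936 0.1429 0.08  ] [0.499  0.1399 0.08  ] [0.4924 0.1437 0.0883]
start [0.4694 0.0087 0.08  ] [0.4662 0.0087 0.08  ] [0.4691 0.0074 0.077 ]
handle [0.5952 0.0863 0.113 ] [0.596  0.0815 0.113 ] [0.5921 0.0859 0.1187]
white [0.4695 0.4072 0.056 ] [0.4692 0.4047 0.056 ] [0.4683 0.4057 0.0587]
black [0.5023 0.3042 0.04  ] [0.4978 0.3067 0.04  ] [0.5035 0.305  0.0323]
b1 [0.4308 0.3489 0.046 ] [0.4303 0.347  0.046 ] [0.4299 0.3479 0.0479]
b2 [0.3503 0.2499 0.046 ] [0.3505 0.248  0.046 ] [0.3498 0.2492 0.0484]
b3 [0.3196 0.2982 0.046 ] [0.3191 0.2963 0.046 ] [0.319  0.2973 0.0476]
```

Request:
step_arm(moves=[[-1, [30, 44, 0], [0, 0, 0.1745]], [-1, [30, 44, 0], [0, 0, 0.1745]], [-1, [30, 44, 0], [0, 0, 0.1745]], [-1, [30, 44, 0], [0, 0, 0.1745]], [-1, [30, 44, 0], [0, 0, 0.1745]], [-1, [30, 44, 0], [0, 0, 0.1745]], [-1, [5, 42, 0], [0, 0, 0.1745]], [-1, [5, 42, 0], [0, 0, 0.1745]], [-1, [5, 42, 0], [0, 0, 0.1745]], [-1, [5, 42, 0], [0, 0, 0.1745]], [-1, [5, 42, 0], [0, 0, 0.1745]], [-1, [5, 42, 0], [0, 0, 0.1745]], [-1, [-15, 50, -10], [0, 0, 0.1745]], [-1, [-15, 50, -10], [0, 0, 0.1745]], [-1, [-15, 50, -10], [0, 0, 0.1745]], [-1, [-15, 50, -10], [0, 0, 0.1745]], [-0.2, [-15, 50, -10], [0, 0, 0.1745]], [-0.2, [-15, 50, -10], [0, 0, 0.1745]], [-0.2, [0, 0, 0], [0, 0, 0]], [-0.2, [0, 0, 0], [0, 0, 0]]])

```text
time: 3.7
position: [0.3792, 0.3027, 0.1714]
ee_rot: [-1.571, 0.0, 2.038]
contact_force: [0.0, -0.1, 1.0]
width: 0.0514
```

```bash
python3 - <<'E'
from h import *
st,im=snap("wrist","w1"); w=cam("wrist",st)
for d in models.boxes_of("wrist","red_vial"): print(d)
for nm,p in [("red",(.3778,.3118,.046)),("b1",(.43,.348,.046)),("b2",(.35,.249,.046)),("b3",(.319,.297,.046))]: print(nm,proj(w,p).round(1))
hsv=cv2.cvtColor(im,cv2.COLOR_RGB2HSV); m=((hsv[...,0]<8)|(hsv[...,0]>172))&(hsv[...,1]>110)&(hsv[...,2]>60)
n,l,s,c=cv2.connectedComponentsWithStats(m.astype(np.uint8))
for i in range(1,n):
    if s[i,4]>100: print(s[i],c[i])
E
```

```text
{'rect': [261.5, 93.8, 29.9, 32.3], 'conf': 0.81}
{'rect': [257.0, 219.7, 22.5, 38.8], 'conf': 0.77}
{'rect': [196.5, 105.8, 27.8, 27.0], 'conf': 0.77}
red [260.2 179.9]
b1 [269.2 246.2]
b2 [206.9 116.8]
b3 [277.4 109.1]
[248 171  25  24 455] [259.87472527 182.45494505]
```

View pics/w1.png

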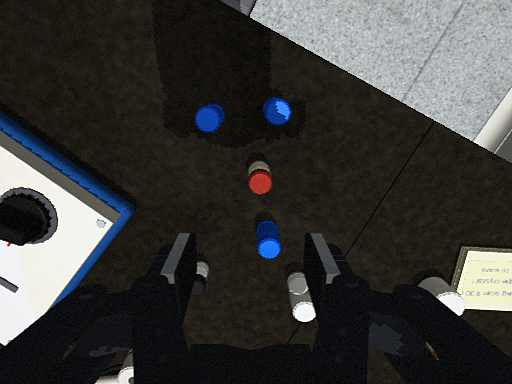

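```bash
python3 - <<'E'
from h import *
im=cv2.imread("pics/w1.png"); cv2.imwrite("pics/w1c.png",cv2.resize(im[130:270,180:340],None,fx=4,fy=4,interpolation=2))
st=read_state(); w=cam("wrist",st); print(st["position"])
for p in [(260,182.5),(260,184)]: print(onz(w,p,.046))
E
```

```text
[0.37982719 0.30191553 0.17163658]
[0.38069795 0.31204679 0.046     ]
[0.38189526 0.3126612  0.046     ]
```

View pics/w1c.png

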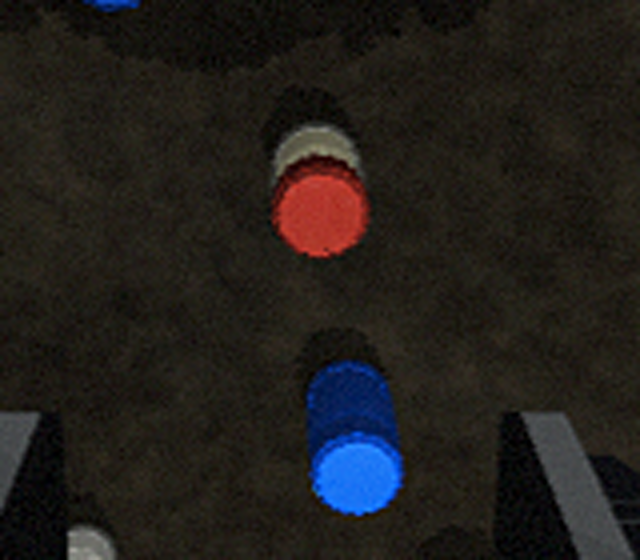

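Request:
step_arm(moves=[[-0.2, [1, 10, -25], [0, 0, 0]], [-0.2, [0, 0, -35], [0, 0, 0]], [-0.2, [0, 0, -25], [0, 0, 0]], [-0.2, [0, 0, 0], [0, 0, 0]], [-0.2, [0, 0, 0], [0, 0, 0]]])

```text
time: 4.42
position: [0.3814, 0.3124, 0.0874]
ee_rot: [-1.572, -0.0, 2.036]
contact_force: [1.1, -0.5, -0.2]
width: 0.0514
```

```bash
python3 - <<'E'
from h import *
st,im=snap("wrist","w2"); w=cam("wrist",st); print(st["position"],st["ee_rot"])
for p in [(.380,.312,.046),(.380,.312,.0)]: print(proj(w,p).round(1))
hsv=cv2.cvtColor(im,cv2.COLOR_RGB2HSV); m=((hsv[...,0]<8)|(hsv[...,0]>172))&(hsv[...,1]>110)&(hsv[...,2]>150)
n,l,s,c=cv2.connectedComponentsWithStats(m.astype(np.uint8))
for i in range(1,n):
    if s[i,4]>100: print(s[i],c[i],onz(w,c[i],.046))
E
```

```text
[0.38136973 0.31237872 0.08742645] [-1.57218445e+00 -1.58340892e-04  2.03618407e+00]
[250.4 211.6]
[250.2 188.5]
[243 216  24  12 128] [254.9296875 222.359375 ] [0.38508295 0.31768305 0.046     ]
```

View pics/w2.png

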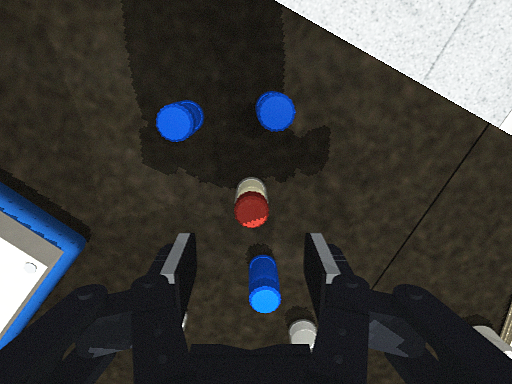

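Request:
step_arm(moves=[[-0.2, [0, 0, -25], [0, 0, 0]], [-0.2, [0, 0, -25], [0, 0, 0]], [-0.2, [0, 0, -17], [0, 0, 0]], [-0.2, [0, 0, 0], [0, 0, 0]], [1, [0, 0, 0], [0, 0, 0]], [1, [0, 0, 0], [0, 0, 0]], [1, [0, 0, 0], [0, 0, 0]], [1, [0, 0, 0], [0, 0, 0]], [1, [0, 0, 0], [0, 0, 0]], [1, [0, 0, 0], [0, 0, 0]]])

```text
time: 5.72
position: [0.3815, 0.3134, 0.0209]
ee_rot: [-1.574, -0.0, 2.038]
contact_force: [-0.3, -1.1, 6.1]
width: 0.0202
```

Request:
step_arm(moves=[[1, [0, 0, 10], [0, 0, 0]], [1, [0, 0, 25], [0, 0, 0]], [1, [0, 0, 35], [0, 0, 0]], [1, [0, 0, 35], [0, 0, 0]], [1, [0, 0, 35], [0, 0, 0]], [1, [10, -16, 0], [0, 0, -0.06]], [1, [19, -32, 0], [0, 0, -0.07]], [1, [19, -32, 0], [0, 0, -0.07]], [1, [19, -32, 0], [0, 0, -0.07]], [1, [19, -32, 0], [0, 0, -0.07]], [1, [19, -32, 0], [0, 0, -0.07]], [1, [19, -32, 0], [0, 0, -0.07]], [1, [19, -32, 0], [0, 0, -0.07]], [1, [19, -32, 0], [0, 0, -0.07]], [1, [18, -32, 0], [0, 0, -0.07]], [1, [10, -21, 0], [0, 0, 0]], [1, [0, 0, 0], [0, 0, 0]], [1, [0, 0, 0], [0, 0, 0]]])

```text
time: 7.98
position: [0.5696, -0.0115, 0.1594]
ee_rot: [-1.57, -0.001, 1.349]
contact_force: [0.3, 0.4, -1.1]
width: 0.02
```

```bash
python3 - <<'E'
from h import *
st,im=snap("wrist","w3"); w=cam("wrist",st); print(st["position"],st["ee_rot"],st["width"])
print(proj(w,(.571,-.012,.045)))
snap("scene","s3"); s=cv2.imread("pics/s3.png"); cv2.imwrite("pics/s3z.png",cv2.resize(s[60:260,150:370],None,fx=3,fy=3,interpolation=2))
snap("top","t3"); s=cv2.imread("pics/t3.png"); cv2.imwrite("pics/t3z.png",cv2.resize(s[110:250,210:370],None,fx=4,fy=4,interpolation=2))
E
```

```text
[ 0.56960531 -0.01154467  0.15935991] [-1.56988348e+00 -5.20758841e-04  1.34907053e+00] 0.01995069278049071
[249.45151326 182.13376874]
```

View pics/w3.png

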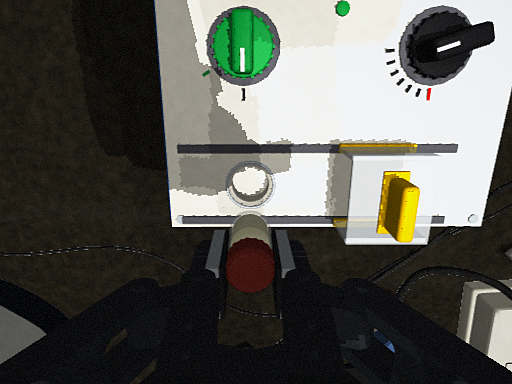

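View pics/s3z.png

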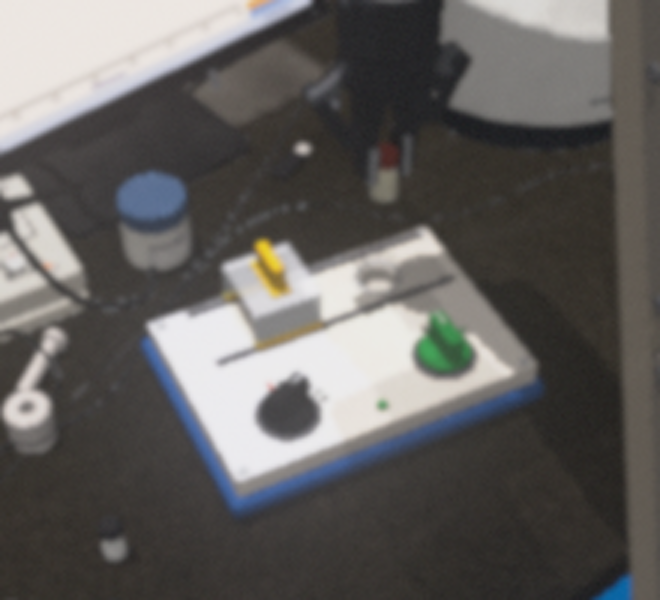

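```bash
python3 - <<'E'
from h import *
im=cv2.imread("pics/w3.png"); a=im[150:310,180:330]; cv2.imwrite("pics/w3c.png",cv2.resize(a,None,fx=4,fy=4,interpolation=2))
st=read_state(); w=cam("wrist",st)
print(onz(w,(250,184),.045), st["position"])
for r in (262,266): print(onz(w,(250.5,r),st["position"][2]+.0251))
E
```

```text
[ 0.57286603 -0.01161402  0.045     ] [ 0.56971822 -0.01119757  0.15946569]
[ 0.56406624 -0.00956384  0.18456569]
[ 0.56586606 -0.00996747  0.18456569]
```

View pics/w3c.png

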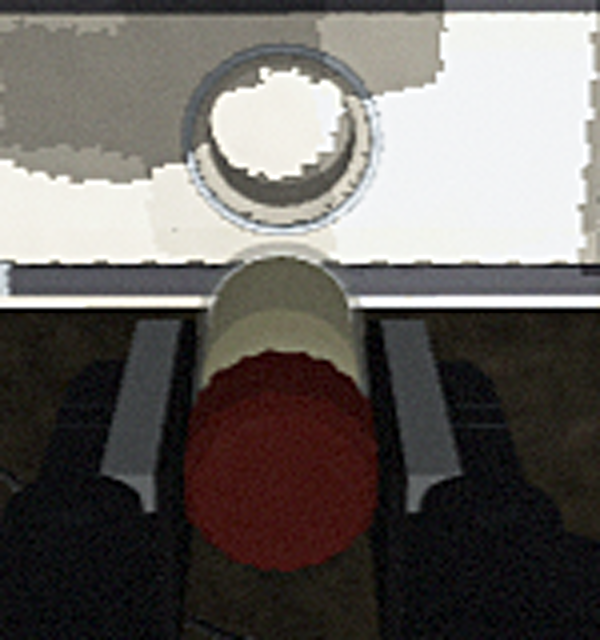

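View pics/t3z.png

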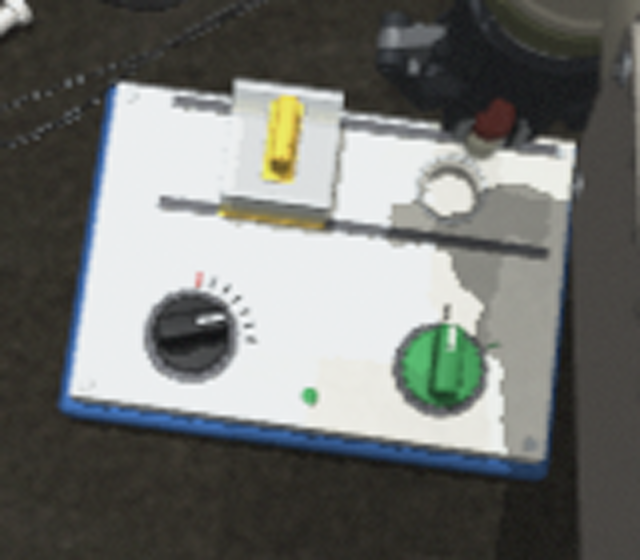

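```bash
python3 - <<'E'
from h import *
st=read_state(); w=cam("wrist",st); z=st["position"][2]
for r in (210.2,210.7,211.2):
  e=onz(w,(250.2,r),z-.0209); print("bottom centre",e+np.array([.0107,-.0023,0]))
s=cv2.imread("pics/s3.png"); cv2.imwrite("pics/s3y.png",cv2.resize(s[95:170,255:310],None,fx=8,fy=8,interpolation=2))
s=cv2.imread("pics/t3.png"); cv2.imwrite("pics/t3y.png",cv2.resize(s[125:170,300:355],None,fx=10,fy=10,interpolation=2))
E
```

```text
bottom centre [ 0.57031136 -0.01091628  0.13856569]
bottom centre [ 0.57059257 -0.01097943  0.13856569]
bottom centre [ 0.57087405 -0.01104263  0.13856569]
```

View pics/s3y.png

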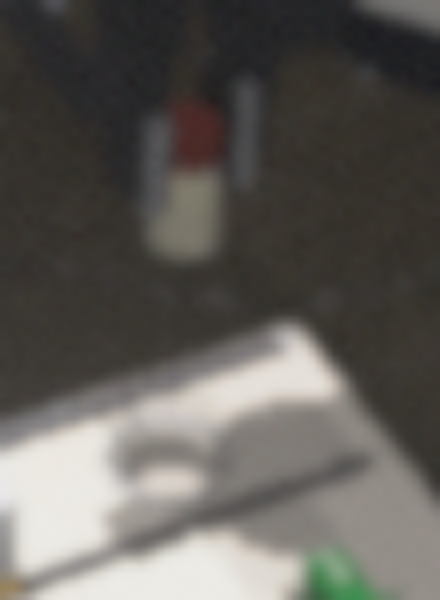

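View pics/t3y.png

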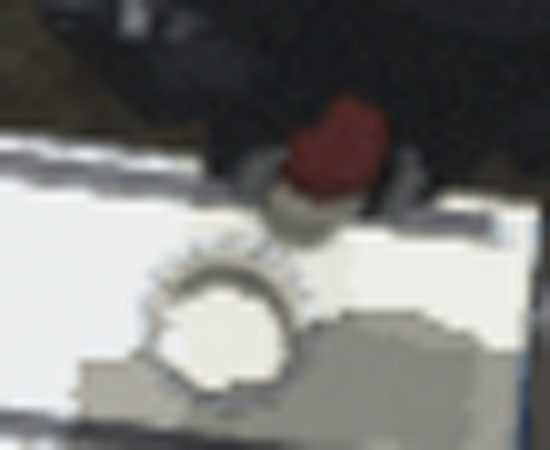

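Request:
step_arm(moves=[[1, [1, 0, -25], [0, 0, 0]], [1, [1, -1, -30], [0, 0, 0]], [1, [0, 0, -25], [0, 0, 0]], [1, [0, 0, 0], [0, 0, 0]], [1, [0, 0, 0], [0, 0, 0]]])

```text
time: 8.75
position: [0.5727, -0.0129, 0.0803]
ee_rot: [-1.572, -0.0, 1.349]
contact_force: [0.8, -0.8, -0.3]
width: 0.02
```

```bash
python3 - <<'E'
from h import *
st,im=snap("wrist","w4"); w=cam("wrist",st); print(st["position"],st["ee_rot"])
print(proj(w,(.572,-.0118,.045)))
im=cv2.imread("pics/w4.png"); cv2.imwrite("pics/w4c.png",cv2.resize(im[180:310,180:330],None,fx=5,fy=4.6,interpolation=2))
snap("scene","s4"); s=cv2.imread("pics/s4.png"); cv2.imwrite("pics/s4z.png",cv2.resize(s[100:185,240:320],None,fx=7,fy=7,interpolation=2))
E
```

```text
[ 0.57271915 -0.01288658  0.08032478] [-1.57186618e+00 -1.64700611e-04  1.34877922e+00]
[251.18314238 216.18998929]
```

View pics/w4c.png

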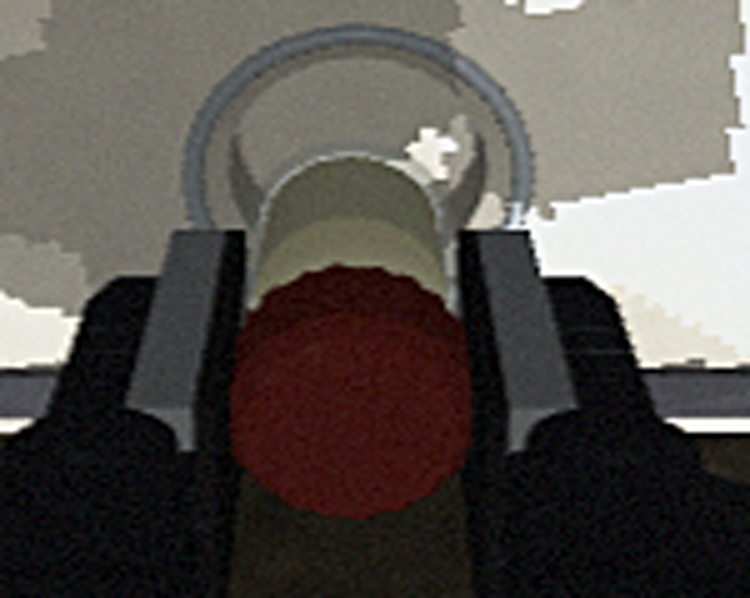

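View pics/s4z.png

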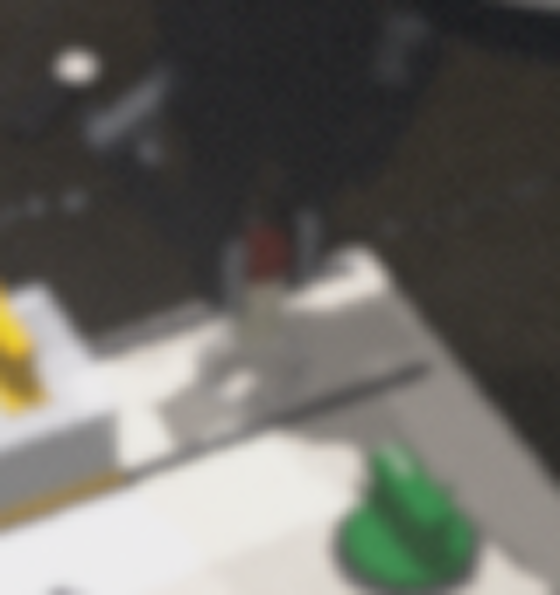

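```bash
python3 - <<'E'
from h import *
st=read_state(); w=cam("wrist",st); z=st["position"][2]
for p in [(251.8,217.5),(251.8,218.5)]: print("ring",onz(w,p,.0455))
for r in (212.1,212.8): print("bot",onz(w,(250.1,r),z-.0209)+np.array([.0107,-.0023,0]))
# ring ellipse edge width
for c in (216.7,287): print(onz(w,(c,217),.0455))
print("ringtop",onz(w,(251.5,184.8),.0455))
E
```

```text
ring [ 0.57350755 -0.01192273  0.0455    ]
ring [ 0.57412918 -0.01206218  0.0455    ]
bot [ 0.57498827 -0.01318481  0.05992285]
bot [ 0.57538375 -0.01327417  0.05992285]
[ 0.56863226 -0.032017    0.0455    ]
[0.57777552 0.00836998 0.0455    ]
ringtop [ 0.55379277 -0.00767569  0.0455    ]
```

Request:
step_arm(moves=[[1, [-1, 1, -10], [0, 0, 0]], [1, [0, 0, -8], [0, 0, 0]], [1, [0, 0, -6], [0, 0, 0]], [1, [0, 0, -4], [0, 0, 0]], [1, [0, 0, -3], [0, 0, 0]], [1, [0, 0, 0], [0, 0, 0]]])

```text
time: 9.6
position: [0.5714, -0.0123, 0.0483]
ee_rot: [-1.571, -0.0, 1.348]
contact_force: [-0.5, -0.3, -0.5]
width: 0.0202
```

Request:
step_arm(moves=[[0.2, [0, 0, 0], [0, 0, 0]], [0, [0, 0, 0], [0, 0, 0]], [0, [0, 0, 0], [0, 0, 0]], [0, [0, 0, 0], [0, 0, 0]], [0, [0, 0, 10], [0, 0, 0]], [0, [0, 0, 25], [0, 0, 0]], [0, [0, 0, 35], [0, 0, 0]], [0, [0, 0, 35], [0, 0, 0]], [0, [0, 0, 0], [0, 0, 0]]])

```text
time: 10.72
position: [0.5737, -0.0126, 0.1574]
ee_rot: [-1.578, -0.001, 1.348]
contact_force: [0.3, 0.1, 1.0]
width: 0.0425
```

```bash
python3 - <<'E'
from h import *
st,im=snap("wrist","w5"); w=cam("wrist",st); print(st["position"],st["width"])
print(proj(w,(.572,-.0118,.073)), proj(w,(.594,.085,.113)))
E
```

```text
[ 0.57367408 -0.01260144  0.15740612] 0.042474040093607696
[250.1802781  188.58210896] [411.88402148 208.83262411]
```

View pics/w5.png

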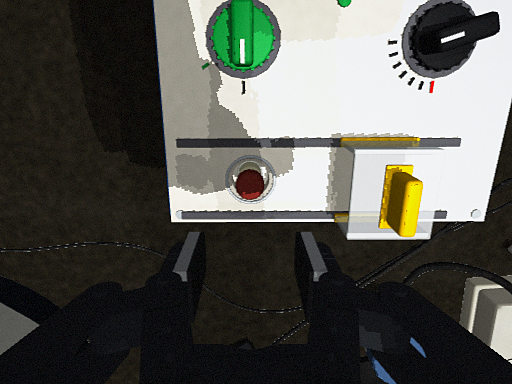

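Request:
step_arm(moves=[[0, [6, 30, 0], [0, 0, 0.005]], [0, [7, 35, 0], [0, 0, 0]], [0, [7, 33, 0], [0, 0, 0]], [0, [0, 0, -15], [0, 0, 0]], [0, [0, 0, 0], [0, 0, 0]], [0, [0, 0, 0], [0, 0, 0]]])

```text
time: 11.52
position: [0.5907, 0.0848, 0.1377]
ee_rot: [-1.569, 0.0, 1.352]
contact_force: [0.3, -0.1, -0.3]
width: 0.043
```

```bash
python3 - <<'E'
from h import *
st,im=snap("wrist","w6"); w=cam("wrist",st); print(st["position"],st["width"],st["ee_rot"])
print(proj(w,(.5935,.0855,.113)))
E
```

```text
[0.59068116 0.08484147 0.13771316] 0.04301684993892498 [-1.56934976e+00  4.77750762e-04  1.35184965e+00]
[251.91790752 229.45827275]
```

View pics/w6.png

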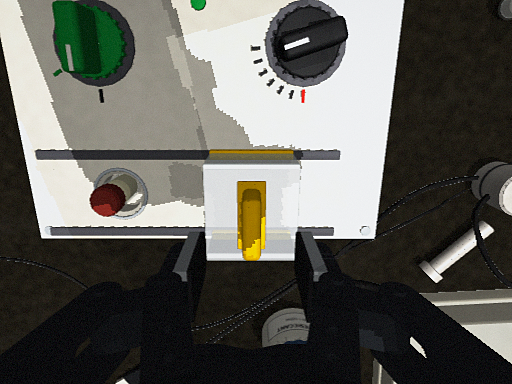

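Request:
step_arm(moves=[[0, [0, 0, -20], [0, 0, 0]], [0.4, [0, 0, -20], [0, 0, 0]], [0.4, [0, 0, 0], [0, 0, 0]], [0.4, [0, 0, 0], [0, 0, 0]], [0.4, [-2, -10, 0], [0, 0, 0]], [0.4, [-2, -10, 0], [0, 0, 0]], [0.4, [-2, -10, 0], [0, 0, 0]], [0.4, [0, 0, 0], [0, 0, 0]]])

```text
time: 12.58
position: [0.5851, 0.0545, 0.0985]
ee_rot: [-1.571, 0.0, 1.351]
contact_force: [-0.1, 0.2, 0.6]
width: 0.0256
```

Request:
step_arm(moves=[[0.4, [-2, -11, 0], [0, 0, 0]], [0.4, [-2.5, -12, 0], [0, 0, 0]], [0.4, [-2.5, -12, 0], [0, 0, 0]], [0.4, [-2.5, -12, 0], [0, 0, 0]], [0.4, [-2.5, -11, 0], [0, 0, 0]], [0.4, [-1.5, -8, 0], [0, 0, 0]], [0.4, [0, 0, 0], [0, 0, 0]]])

```text
time: 13.45
position: [0.572, -0.0113, 0.0984]
ee_rot: [-1.572, 0.0, 1.352]
contact_force: [-0.4, 0.0, 1.2]
width: 0.0258
```

```bash
python3 - <<'E'
from h import *
st,im=snap("wrist","w7"); print(st["position"],st["contact_force"])
E
```

```text
[ 0.57201739 -0.01126431  0.09844351] [-0.43788523  0.03099376  1.17067941]
```

View pics/w7.png

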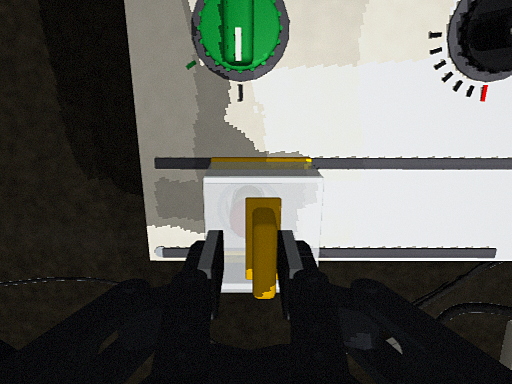

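Request:
step_arm(moves=[[0.4, [-0.6, -3, 0], [0, 0, 0]], [0.4, [-0.6, -3, 0], [0, 0, 0]], [0.4, [-0.4, -2, 0], [0, 0, 0]], [0.4, [0, 0, 0], [0, 0, 0]]])

```text
time: 14.0
position: [0.5703, -0.0184, 0.0984]
ee_rot: [-1.571, 0.0, 1.353]
contact_force: [0.0, 0.4, 0.5]
width: 0.0258
```

Request:
step_arm(moves=[[0.4, [-0.3, -1.5, 0], [0, 0, 0]], [0.4, [-0.3, -1.5, 0], [0, 0, 0]], [0.4, [0, 0, 0], [0, 0, 0]]])

```text
time: 14.38
position: [0.5701, -0.0192, 0.0984]
ee_rot: [-1.571, -0.005, 1.354]
contact_force: [2.8, 7.8, 0.7]
width: 0.026
```

Request:
step_arm(moves=[[0.4, [0.6, 3, 0], [0, 0, 0]], [0, [0, 0, 0], [0, 0, 0]], [0, [0, 0, 20], [0, 0, 0]], [0, [0, 0, 30], [0, 0, 0]], [0, [-13, 30, 10], [0, 0, -0.1]], [0, [-15, 30, 0], [0, 0, -0.1]], [0, [-15, 30, 0], [0, 0, -0.1]], [0, [-15, 30, 0], [0, 0, -0.1]], [0, [-15, 30, 0], [0, 0, -0.1]], [0, [0, 0, 0], [0, 0, -0.1]], [0, [0, 0, 0], [0, 0, -0.1]], [0, [0, 0, 0], [0, 0, 0]], [0, [0, 0, 0], [0, 0, 0]]])

```text
time: 16.0
position: [0.4972, 0.1314, 0.1583]
ee_rot: [-1.571, 0.0, 0.654]
contact_force: [-0.2, -0.6, -0.3]
width: 0.0426
```

```bash
python3 - <<'E'
from h import *
st,im=snap("wrist","w8"); w=cam("wrist",st);print(st["position"],st["ee_rot"])
c=np.array([.5315,.0633]) # mill centre est
y=-.2155; Rm=np.array([[np.cos(y),-np.sin(y)],[np.sin(y),np.cos(y)]])
for p in [(55,-65),(-50,-70),(-50,70)]: print(p,(c+Rm@np.array(p)/1000).round(4))
print(proj(w,list(c+Rm@np.array([-.05,.07]))+[.08]))
snap("scene","s8"); s=cv2.imread("pics/s8.png"); cv2.imwrite("pics/s8z.png",cv2.resize(s[100:260,170:350],None,fx=3.5,fy=3.5,interpolation=2))
snap("top","t8"); s=cv2.imread("pics/t8.png"); cv2.imwrite("pics/t8z.png",cv2.resize(s[110:250,210:370],None,fx=4,fy=4,interpolation=2))
E
```

```text
[0.49715298 0.13143503 0.15827485] [-1.57092568e+00  2.09480035e-04  6.54242392e-01]
(55, -65) [ 0.5713 -0.012 ]
(-50, -70) [0.4677 0.0056]
(-50, 70) [0.4976 0.1424]
[259.482111   183.29272316]
```

View pics/w8.png

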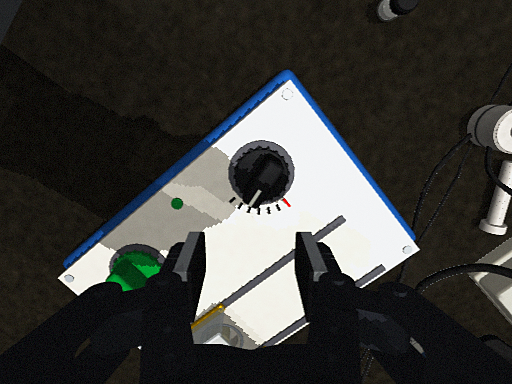

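View pics/t8z.png

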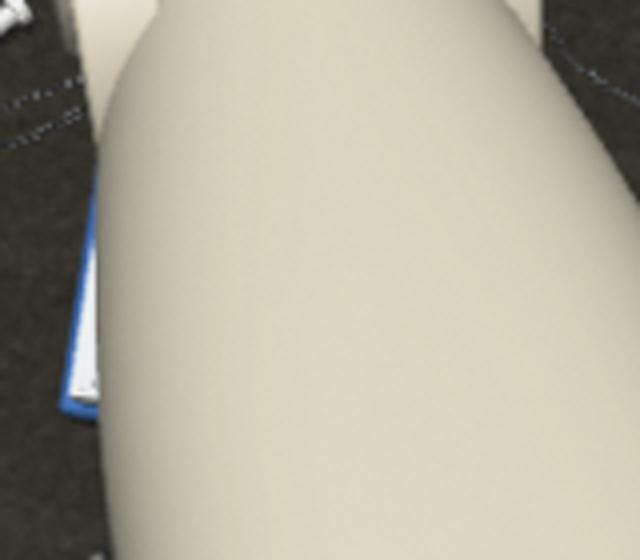

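View pics/s8z.png

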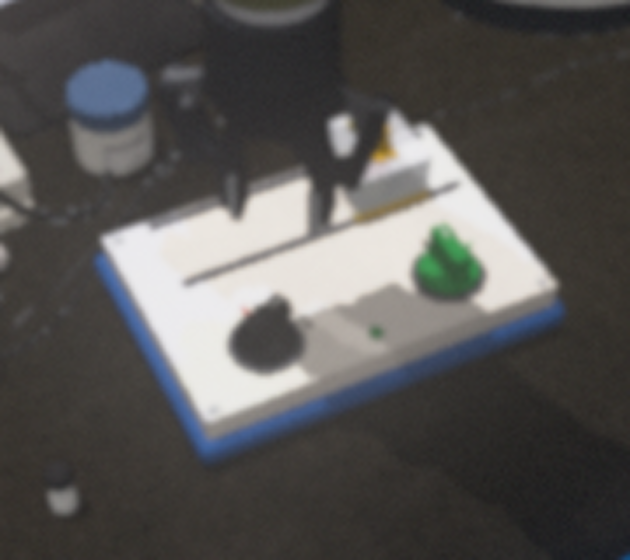

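```bash
python3 - <<'E'
from h import *
im=cv2.imread("pics/w8.png"); im=cv2.convertScaleAbs(im,alpha=1.8,beta=30); cv2.imwrite("pics/w8c.png",cv2.resize(im[130:230,210:320],None,fx=6,fy=6,interpolation=2))
E
```

```text
(no output)
```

View pics/w8c.png

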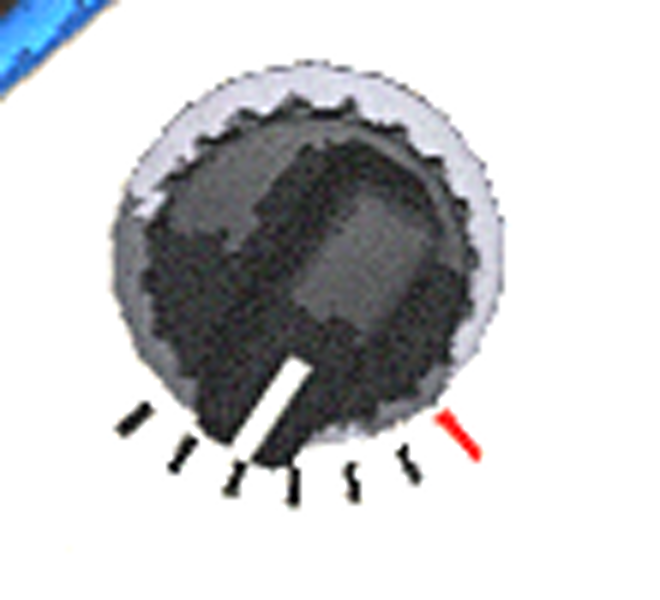

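```bash
python3 - <<'E'
from h import *
w=cam("wrist",read_state())
P=lambda x,y:(210+x/6,130+y/6)
a=onz(w,P(301,362),.08);b=onz(w,P(240,448),.08);d=b-a
print(a,b,np.arctan2(d[1],d[0]))
# bar top corners right edge: (430,240)->(290,465?) 
for q in [(430,235),(355,185),(262,462),(205,435)]: print(q,onz(w,P(*q),.08))
E
```

```text
[0.50129503 0.13858804 0.08      ] [0.50215721 0.12554634 0.08      ] -1.5047830970173894
(430, 235) [0.50366149 0.15996633 0.08      ]
(355, 185) [0.4930289  0.15932414 0.08      ]
(262, 462) [0.50535889 0.12573025 0.08      ]
(205, 435) [0.49780702 0.12431259 0.08      ]
```

Request:
step_arm(moves=[[0, [1.5, 11, 0], [0, 0, -0.15]], [0, [0, 0, -10], [0, 0, -0.15]], [0, [0, 0, -15], [0, 0, -0.15]], [0, [0, 0, -15], [0, 0, -0.135]], [0, [0, 0, -10], [0, 0, 0]], [0, [0, 0, 0], [0, 0, 0]], [0, [0, 0, 0], [0, 0, 0]]])

```text
time: 17.02
position: [0.4991, 0.1427, 0.1088]
ee_rot: [-1.571, -0.001, 0.069]
contact_force: [0.7, -0.4, 0.4]
width: 0.0428
```

```bash
python3 - <<'E'
from h import *
st,im=snap("wrist","w9"); w=cam("wrist",st);print(st["position"],st["ee_rot"],st["ft_torque"])
print(proj(w,(.4985,.1425,.08)))
im=cv2.imread("pics/w9.png"); cv2.imwrite("pics/w9c.png",cv2.resize(cv2.convertScaleAbs(im,alpha=1.8,beta=30)[130:290,150:350],None,fx=3.6,fy=3.6,interpolation=2))
E
```

```text
[0.49906323 0.14274291 0.10878831] [-1.57082333e+00 -7.69260062e-04  6.92747890e-02] [ 0.05152567 -0.02943301 -0.02357131]
[248.37434636 222.91162774]
```

View pics/w9c.png

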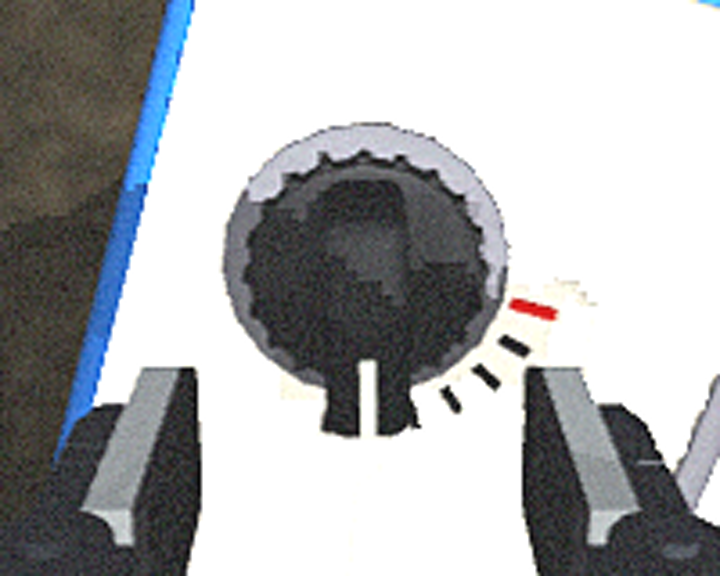

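Request:
step_arm(moves=[[0, [0.8, 0, -20], [0, 0, 0]], [0, [0, 0, -19], [0, 0, 0]], [0, [0, 0, -10], [0, 0, 0]], [0.58, [0, 0, 0], [0, 0, 0]], [0.58, [0, 0, 0], [0, 0, 0]], [0.58, [0, 0, 0], [0, 0, 0]], [0.58, [0, 0, 0], [0, 0, 0.1]], [0.58, [0, 0, 0], [0, 0, 0.1]], [0.58, [0, 0, 0], [0, 0, 0.1]], [0.58, [0, 0, 0], [0, 0, 0]]])

```text
time: 18.32
position: [0.4999, 0.1428, 0.0598]
ee_rot: [-1.571, -0.001, 0.367]
contact_force: [0.5, 0.4, 0.6]
width: 0.0177
```

```bash
python3 - <<'E'
from h import *
st,im=snap("wrist","w10");print(st["position"],st["ee_rot"],st["contact_force"],st["ft_torque"])
im=cv2.imread("pics/w10.png"); cv2.imwrite("pics/w10c.png",cv2.resize(cv2.convertScaleAbs(im,alpha=1.8,beta=30)[130:330,130:370],None,fx=3,fy=3,interpolation=2))
E
```

```text
[0.49987815 0.14277404 0.0598136 ] [-1.57103125e+00 -1.02090297e-03  3.66970910e-01] [0.50349734 0.35438858 0.60392909] [-0.0208861  -0.01066152  0.02758555]
```

View pics/w10c.png

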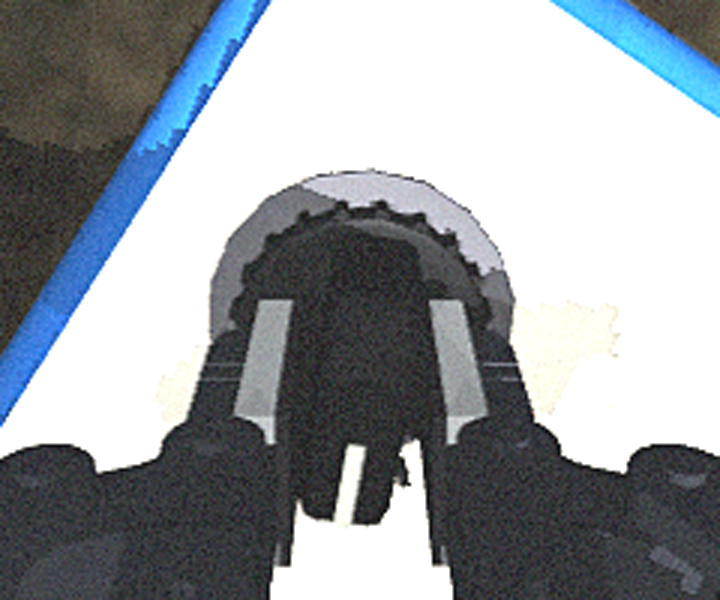

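Request:
step_arm(moves=[[0.58, [0, 0, 0], [0, 0, 0.12]], [0.58, [0, 0, 0], [0, 0, 0.12]], [0.58, [0, 0, 0], [0, 0, 0.12]], [0.58, [0, 0, 0], [0, 0, 0.12]], [0.58, [0, 0, 0], [0, 0, 0.12]], [0.58, [0, 0, 0], [0, 0, 0.12]], [0.58, [0, 0, 0], [0, 0, 0.12]], [0.58, [0, 0, 0], [0, 0, 0.12]], [0.58, [0, 0, 0], [0, 0, 0.1]], [0.58, [0, 0, 0], [0, 0, 0]]])

```text
time: 19.62
position: [0.4996, 0.1428, 0.0596]
ee_rot: [-1.571, -0.0, 1.426]
contact_force: [-0.1, -0.6, -0.2]
width: 0.018
```

```bash
python3 - <<'E'
from h import *
st,im=snap("wrist","w11");print(st["position"],st["ee_rot"],st["contact_force"],st["ft_torque"])
im=cv2.imread("pics/w11.png"); cv2.imwrite("pics/w11c.png",cv2.resize(cv2.convertScaleAbs(im,alpha=1.8,beta=30)[130:330,130:370],None,fx=3,fy=3,interpolation=2))
E
```

```text
[0.49963389 0.14275609 0.05955845] [-1.57119255e+00 -2.18599264e-04  1.42566356e+00] [-0.10921904 -0.58923922 -0.21627869] [0.02139302 0.00974525 0.01578465]
```

View pics/w11c.png

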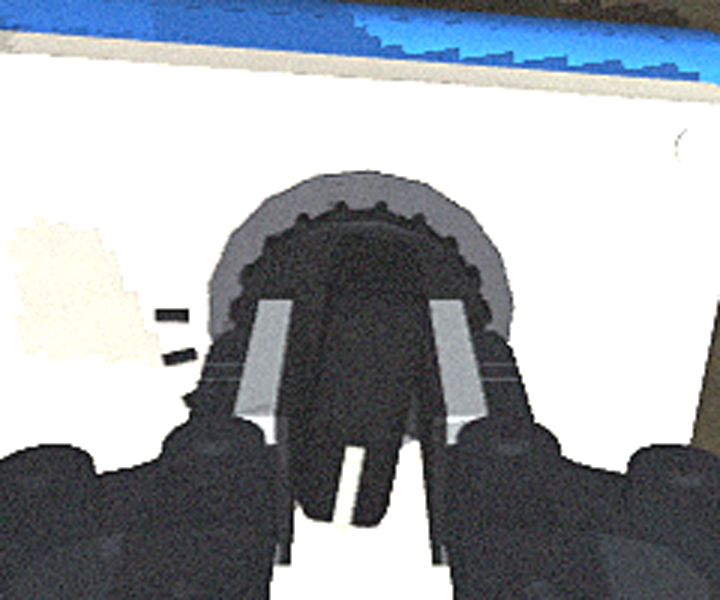

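Request:
step_arm(moves=[[0.58, [0, 0, 0], [0, 0, 0.05]], [0.58, [0, 0, 0], [0, 0, 0.04]], [0.58, [0, 0, 0], [0, 0, 0.03]], [0.58, [0, 0, 0], [0, 0, 0]]])

```text
time: 20.18
position: [0.4995, 0.1427, 0.0594]
ee_rot: [-1.571, -0.0, 1.547]
contact_force: [-1.1, -0.3, 1.4]
width: 0.0177
```

```bash
python3 - <<'E'
from h import *
st=read_state();print(st["position"],st["ee_rot"],st["contact_force"],st["ft_torque"],st["width"])
E
```

```text
[0.49950135 0.14273582 0.05942333] [-1.57089371e+00 -1.66858108e-04  1.54650955e+00] [-1.10555202 -0.27645007  1.42811923] [-0.03176015  0.0630019  -0.19126328] 0.017737827745395292
```

Request:
step_arm(moves=[[0.58, [0, 0, 0], [0, 0, 0.03]], [0.58, [0, 0, 0], [0, 0, 0]]])

```text
time: 20.42
position: [0.4996, 0.1427, 0.0594]
ee_rot: [-1.571, -0.0, 1.577]
contact_force: [-0.9, -0.6, 2.3]
width: 0.0177
```

```bash
python3 - <<'E'
from h import *
st=read_state();print(st["position"],st["ee_rot"],st["contact_force"],st["ft_torque"],st["width"])
E
```

```text
[0.49957671 0.14270183 0.05943251] [-1.57098923e+00 -1.85189476e-04  1.57721640e+00] [-0.93663802 -0.61869979  2.33406981] [-0.03544798  0.05458494 -0.62840784] 0.017673918438387427
```

Request:
step_arm(moves=[[0.58, [0, 0, 0], [0, 0, -0.08]], [0.3, [0, 0, 0], [0, 0, -0.08]], [0, [0, 0, 0], [0, 0, -0.06]], [0, [0, 0, 0], [0, 0, 0]], [0, [0, 0, 20], [0, 0, 0]], [0, [0, 0, 35], [0, 0, 0]], [0, [-10, -45, 30], [0, 0, 0]], [0, [-10, -45, 0], [0, 0, 0]], [0, [-10, -45, 0], [0, 0, 0]], [0, [0, 0, 0], [0, 0, 0]], [0, [0, 0, 0], [0, 0, 0]]])

```text
time: 21.8
position: [0.4695, 0.0078, 0.1443]
ee_rot: [-1.571, -0.0, 1.358]
contact_force: [-0.2, -0.3, 0.5]
width: 0.0428
```

```bash
python3 - <<'E'
from h import *
st,im=snap("wrist","w12"); w=cam("wrist",st);print(st["position"],st["ee_rot"])
print("start",proj(w,(.4677,.0056,.08)),"counter",proj(w,(.4985,.1425,.08)),"well",proj(w,(.572,-.012,.113)))
E
```

```text
[0.46954106 0.00776678 0.14432099] [-1.57085038e+00 -4.90759853e-04  1.35811348e+00]
start [245.90617167 199.13616788] counter [453.97236057 200.75267622] well [253.11840418 363.96983788]
```

View pics/w12.png

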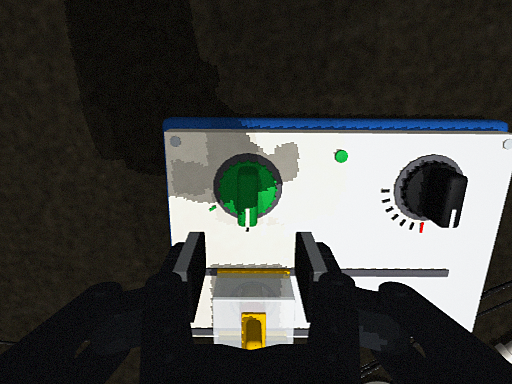

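```bash
python3 - <<'E'
from h import *
im=cv2.imread("pics/w12.png"); im=cv2.convertScaleAbs(im,alpha=1.5,beta=20)
a=cv2.resize(im[140:245,205:290],None,fx=5,fy=5,interpolation=2);b=cv2.resize(im[140:245,385:475],None,fx=4,fy=5,interpolation=2)
b=cv2.resize(im[140:245,390:475],None,fx=5,fy=5,interpolation=2)
cv2.imwrite("pics/w12c.png",np.hstack([a[:, :395],b[:, :400]]))
E
```

```text
(no output)
```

View pics/w12c.png

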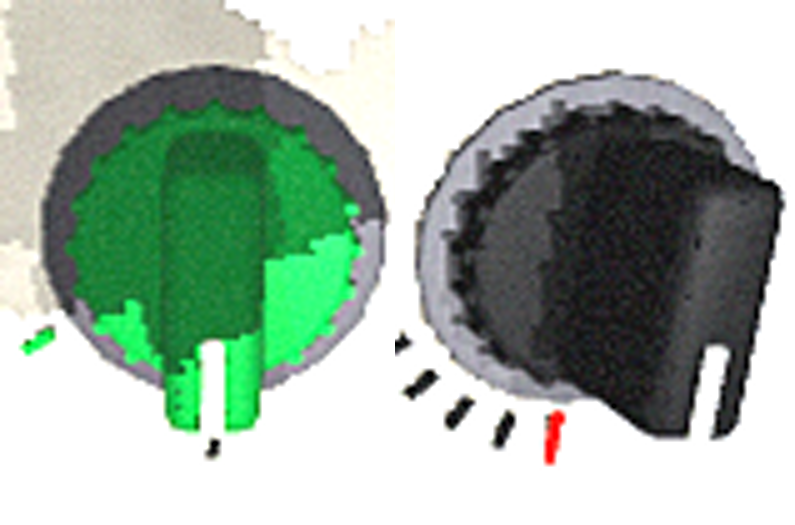

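```bash
python3 - <<'E'
from h import *
w=cam("wrist",read_state())
A=lambda x,y:(205+x/5,140+y/5); B=lambda x,y:(390+(x-395)/5,140+y/5)
def ang(p,q,z):
    p=onz(w,p,z);q=onz(w,q,z);return np.arctan2(q[1]-p[1],q[0]-p[0])
print("start",ang(A(211,345),A(213,430),.08),ang(A(264,150),A(261,425),.08))
print("counter",ang(B(716,350),B(703,435),.08),ang(B(781,190),B(738,435),.08),"redtick",ang(B(557,415),B(549,460),.0455))
print("rails",ang((210,270),(445,273),.045)-np.pi/2)
print("start pointer",onz(w,A(211,345),.08),onz(w,A(213,430),.08))
E
```

```text
start -0.1923416617715163 -0.21536460900844584
counter -0.17079263159585592 -0.18520572382595207 redtick -0.22052168041063888
rails -0.22685950811101163
start pointer [0.47486626 0.00539496 0.08      ] [0.48720095 0.00299279 0.08      ]
```

Request:
step_arm(moves=[[0, [-0.3, -1, -20], [0, 0, 0]], [0, [0, 0, -30], [0, 0, 0]], [0, [0, 0, -24], [0, 0, 0]], [0, [0, 0, -10], [0, 0, 0]], [0.58, [0, 0, 0], [0, 0, 0]], [0.58, [0, 0, 0], [0, 0, 0]], [0.58, [0, 0, 0], [0, 0, 0]], [0.58, [0, 0, 0], [0, 0, -0.1]], [0.58, [0, 0, 0], [0, 0, -0.1]], [0.58, [0, 0, 0], [0, 0, 0]]])

```text
time: 23.1
position: [0.47, 0.006, 0.0611]
ee_rot: [-1.573, 0.001, 1.159]
contact_force: [1.1, -3.7, 1.4]
width: 0.0178
```

```bash
python3 - <<'E'
from h import *
st,im=snap("wrist","w13");print(st["position"],st["ee_rot"],st["contact_force"],st["ft_torque"])
im=cv2.imread("pics/w13.png"); cv2.imwrite("pics/w13c.png",cv2.resize(cv2.convertScaleAbs(im,alpha=1.5,beta=30)[130:330,130:370],None,fx=3,fy=3,interpolation=2))
E
```

```text
[0.47003576 0.00596632 0.06105469] [-1.57306206e+00  5.65646088e-04  1.15856895e+00] [ 1.08708285 -3.7203424   1.37381449] [-0.61360875 -0.10458415  0.11262641]
```

View pics/w13c.png

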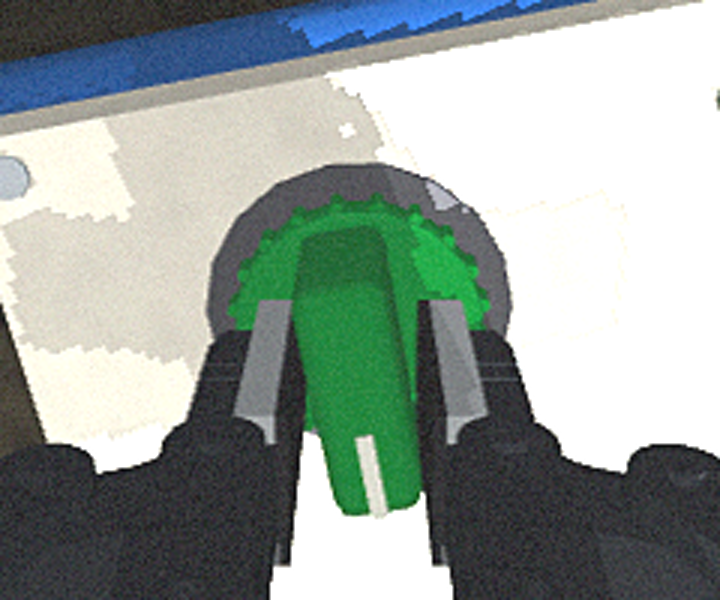

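Request:
step_arm(moves=[[0.58, [0, 0, 0], [0, 0, -0.12]], [0.58, [0, 0, 0], [0, 0, -0.12]], [0.58, [0, 0, 0], [0, 0, -0.12]], [0.58, [0, 0, 0], [0, 0, -0.12]], [0.58, [0, 0, 0], [0, 0, -0.12]], [0.58, [0, 0, 0], [0, 0, -0.12]], [0.58, [0, 0, 0], [0, 0, -0.12]], [0.58, [0, 0, 0], [0, 0, -0.1]], [0.58, [0, 0, 0], [0, 0, 0]]])

```text
time: 24.28
position: [0.4697, 0.0056, 0.061]
ee_rot: [-1.573, -0.001, 0.219]
contact_force: [-1.0, -4.6, 2.0]
width: 0.018
```

```bash
python3 - <<'E'
from h import *
st,im=snap("wrist","w14");print(st["position"],st["ee_rot"],st["contact_force"],st["ft_torque"])
im=cv2.imread("pics/w14.png"); cv2.imwrite("pics/w14c.png",cv2.resize(cv2.convertScaleAbs(im,alpha=1.5,beta=30)[130:330,130:370],None,fx=3,fy=3,interpolation=2))
E
```

```text
[0.46965471 0.00564012 0.06098032] [-1.57333956e+00 -5.15947979e-04  2.18723228e-01] [-0.95357219 -4.60229544  2.00349138] [-1.07117503  0.0429655   0.21728649]
```

View pics/w14c.png

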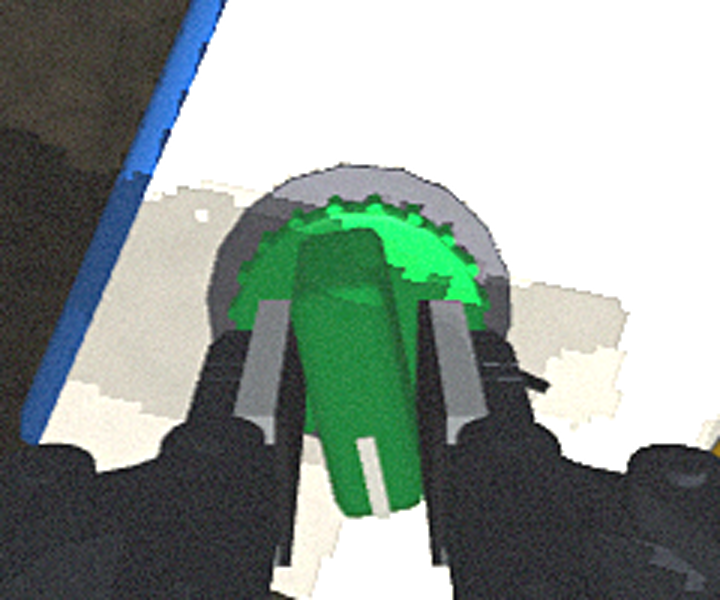

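Request:
step_arm(moves=[[0.58, [0, 0, 0], [0, 0, -0.05]], [0.58, [0, 0, 0], [0, 0, -0.04]], [0.58, [0, 0, 0], [0, 0, 0]]])

```text
time: 24.7
position: [0.4697, 0.0056, 0.061]
ee_rot: [-1.573, -0.001, 0.13]
contact_force: [-0.9, -6.1, 3.3]
width: 0.0177
```

```bash
python3 - <<'E'
from h import *
st=read_state();print(st["position"],st["ee_rot"],st["contact_force"],st["ft_torque"])
E
```

```text
[0.46966548 0.00559677 0.06103527] [-1.57347342e+00 -7.72895726e-04  1.29845966e-01] [-0.87228128 -6.06211849  3.32372488] [-1.04586249  0.13228842  0.54272952]
```

Request:
step_arm(moves=[[0.58, [0, 0, 0], [0, 0, -0.03]], [0.58, [0, 0, 0], [0, 0, 0]], [0.58, [0, 0, 0], [0, 0, 0]], [0.58, [0, 0, 0], [0, 0, 0]], [0.58, [0, 0, 0], [0, 0, 0]], [0.58, [0, 0, 0], [0, 0, 0]], [0.58, [0, 0, 0], [0, 0, 0]], [0.58, [0, 0, 0], [0, 0, 0]], [0.58, [0, 0, 0], [0, 0, 0]], [0.58, [0, 0, 0], [0, 0, 0]]])

```text
time: 25.95
position: [0.4697, 0.0056, 0.0611]
ee_rot: [-1.574, -0.001, 0.101]
contact_force: [-1.5, -5.4, 2.8]
width: 0.0179
```

```bash
python3 - <<'E'
from h import *
st,im=snap("wrist","w15"); w=cam("wrist",st);print(st["position"],st["ee_rot"],st["contact_force"],st["ft_torque"])
im=cv2.imread("pics/w15.png"); cv2.imwrite("pics/w15c.png",cv2.resize(cv2.convertScaleAbs(im,alpha=1.5,beta=30)[200:330,190:310],None,fx=5,fy=4.6,interpolation=2))
E
```

```text
[0.46966328 0.00557168 0.06105574] [-1.57373226e+00 -7.91631970e-04  1.01289134e-01] [-1.50795355 -5.41561289  2.80660495] [-1.12764144  0.14803927  0.92639705]
```

View pics/w15c.png

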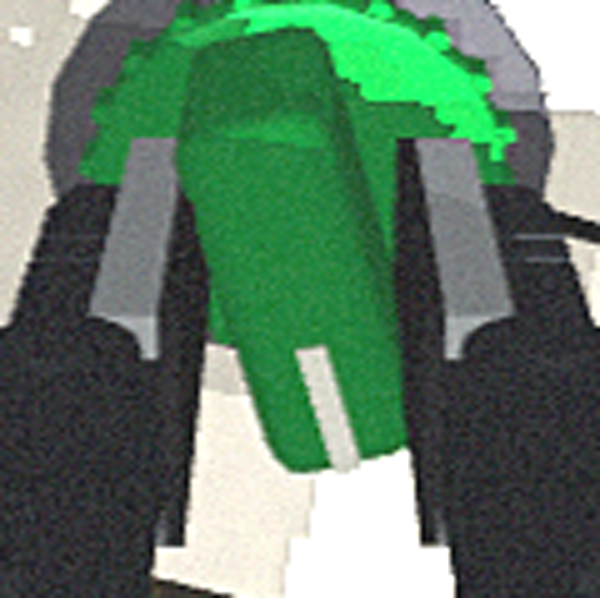

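Request:
step_arm(moves=[[-0.6, [0, 0, 0], [0, 0, 0]], [-0.6, [0, 0, 0], [0, 0, 0]], [-0.6, [0, 0, 0], [0, 0, 0]], [-0.6, [0, 0, 0], [0, 0, 0]], [-0.6, [0, 0, 0], [0, 0, 0]], [-0.6, [0, 0, 0], [0, 0, 0]]])

```text
time: 26.75
position: [0.4692, 0.0068, 0.0603]
ee_rot: [-1.571, -0.0, 0.098]
contact_force: [-1.0, 0.6, 0.3]
width: 0.0681
```

```bash
python3 - <<'E'
from h import *
st,im=snap("wrist","w16"); print(st["position"],st["contact_force"],st["width"])
E
```

```text
[0.46917982 0.00676459 0.06029062] [-0.95299277  0.62361195  0.33532966] 0.06812713424642848
```

View pics/w16.png

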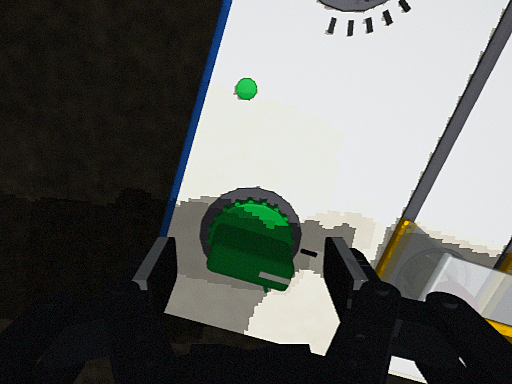

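Sprung back, clear of the fingers. Lift straight up and back away to a clear view.

Request:
step_arm(moves=[[-0.6, [0, 0, 20], [0, 0, 0]], [-0.6, [0, 0, 35], [0, 0, 0]], [-0.6, [0, 0, 45], [0, 0, 0]], [-0.6, [0, -20, 45], [0, 0, 0]], [-0.6, [0, -45, 0], [0, 0, -0.1]], [-0.6, [-10, -45, 0], [0, 0, -0.1]], [-0.6, [-10, -45, 0], [0, 0, -0.1]], [-0.6, [-10, -45, 0], [0, 0, -0.1]], [-0.6, [-10, -45, 0], [0, 0, -0.1]], [-0.6, [-10, -45, 0], [0, 0, -0.1]], [-0.6, [-10, -45, 0], [0, 0, -0.1]], [-0.6, [0, 0, 0], [0, 0, 0]], [-0.6, [0, 0, 0], [0, 0, 0]]])

```text
time: 28.42
position: [0.4089, -0.3278, 0.205]
ee_rot: [-1.57, 0.001, -0.602]
contact_force: [-0.8, 0.1, 0.3]
width: 0.0685
```

```bash
python3 - <<'E'
from h import *
st=read_state(); print(st["position"],st["time"])
snap("scene","s17"); s=cv2.imread("pics/s17.png"); cv2.imwrite("pics/s17z.png",cv2.resize(s[110:310,130:350],None,fx=3,fy=3,interpolation=2))
snap("top","t17"); s=cv2.imread("pics/t17.png"); cv2.imwrite("pics/t17z.png",cv2.resize(s[110:290,110:370],None,fx=3,fy=3,interpolation=2))
E
```

```text
[ 0.40891173 -0.32777459  0.20503908] 28.425
```

View pics/t17z.png

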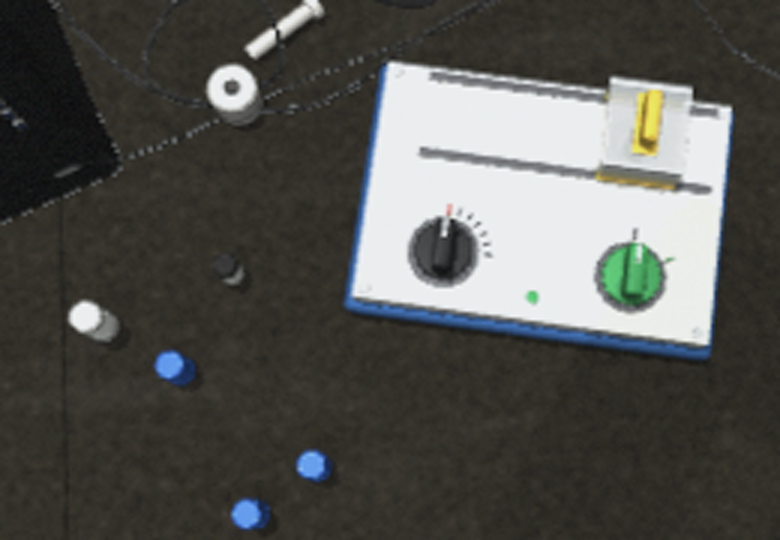

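View pics/s17z.png

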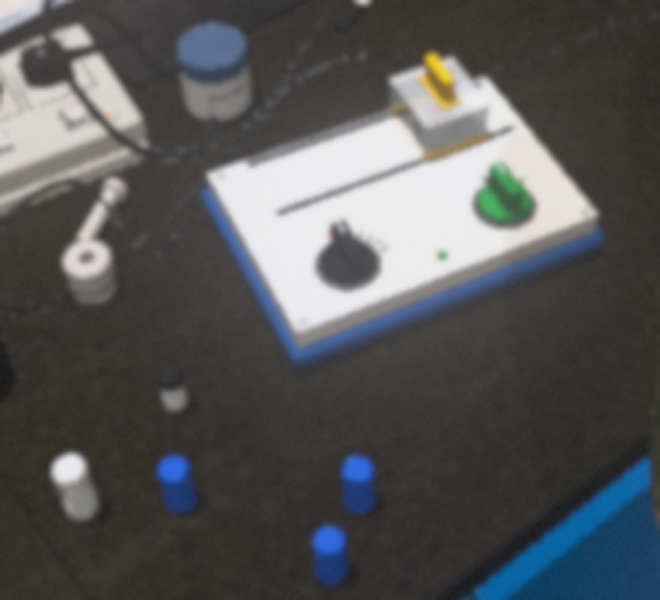

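```bash
python3 - <<'E'
from h import *
t=cam("top"); h=onz(t,(649/3+109.67,116/3+109.67),.113); print("handle",h,"well ~.572,-.012")
job.sign_off()
E
```

```text
handle [ 0.56959119 -0.00828908  0.113     ] well ~.572,-.012
the job is handed in; nothing more can be done
```

I did the whole sequence and handed the job in at about 28 s of the 72 s allowed; sign-off gave no verdict.

- **Vial:** the red-capped vial stands in the well, let go. The wrist picture after release showed its cap centred and upright. It was not measured again once the guard was over it.
- **Guard:** I pushed it until about 8 N at the end stop. One check disagreed a little: a rough pixel reading in the last top picture put the handle about 4 mm from the well centre. That is inside the 6 mm limit, and I took it as picture error because of the stop contact.
- **Counter:** I turned it back until the torque rose to 0.6 N m at the stop. The pointer then measured within 0.05 rad of the mill's x axis.
- **Start knob:** I twisted it clockwise until the torque rose from 0.22 to 0.93 N m, which I took as the stop. I held it there for over a second and opened the fingers. It sprang back, and its pointer is at the rest tick in the last top picture.
- **Everything else:** the white-capped and black-capped vials and the three blue look-alikes show no visible shift in the last top picture. The arm is well clear of everything.

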